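Fit the drive yoke to a hydraulic pump

ROBOT

A 6-joint arm with a two-finger parallel gripper is mounted at the origin on the work surface. World frame = base frame: x ahead of the robot, y to its left, z up, the work surface at z = 0. Lengths are in m, angles in rad, forces in N, time in s.
With the tool pointing down it reaches from about 0.35 to 0.975 m from the base axis. Payload 17.4 kg.
Tool frame: the origin (TCP) lies between the finger pads; the fingertips stand r.finger_overhang ahead of it and the grasp point (between the pads) lies 11 mm behind it (r.finger_overhang is the distance from the TCP to the fingertips, in m); z points along the fingers, y is the direction in which the jaws open and shut (so a half turn about z gives the same grasp; the last joint's range is limited). The gripper opens to 85 mm and grips with 20 to 120 N. Pads are 22 mm wide; open, the fingers measure 114 mm over their backs; the gripper's body (76 mm by 85 mm) begins 54 mm behind the grasp point. The pads swing forward as they close: fully open they stand 13 mm farther back than shut.
Start: joints at [1.284, 0.116, 1.442, -0, 1.584, -0.038], TCP at [0.166, 0.654, 0.239] pointing down, gripper open.
Joint ranges: [-2.83, 2.83], [-0.83, 2.19], [0.07, 2.5], [-1.14, 4.28], [0.01, 3], [-2.97, 2.97]. Speed limits (rad/s): [1.89, 1.89, 2.22, 3.14, 3.14, 3.14].

INTERFACE

Orientations are given as a rotation vector (axis times angle).
In Python, from rig import r gives the robot as it stands. The module is installed in compiled form; this text tells all that it offers.
- The arm moves only by the shell command python3 -m creep 'ROWS' [FORCE]. ROWS is JSON, a list of rows, each a list of 3 entries, a list of its own where there are three numbers: the finger opening in cm, from 0 to 8.54, then the shift along the world's x, y, z in cm, then the turn, a rotation vector about the world's x, y, z in rad. In form: [[jaw, [dx, dy, dz], [rx, ry, rz]], ...]. A call has 1 to 8 rows; each row shifts and turns the commanded pose from where the row before left it; what a row does not reach is not made up. A row lasts 1/10 s, in which the tool goes at most 50 mm and 8.59 degrees, less where a joint would pass 70% of its speed; a pose out of reach is approached as far as the arm can. A call with a gripper value outside its range is refused whole. The fingers move at their own pace and stop on an object; FORCE is the grip in N (left out, the last holds). Time passes only in rows, so rows that do not move let the fingers close. It gives the time, the measured TCP pose, the force and the opening at its end, in the units of the state.
- r.sense(): the state, without advancing time (a new reading comes with each control period).
- r.snapshot(name): name is "side" or "top" or "wrist"; returns the picture (400x640x3 uint8, red, green, blue); there is no depth.
- r.camera_model(name): a dict with "fx", "fy", "cx", "cy" (pixels), "pose" (4x4, takes a point from camera to world coordinates); the wrist camera has in their place "tool_from_camera" (4x4, takes a point from camera to tool coordinates, whose origin is the TCP and whose axes are the flange's). Camera axes: x right, y up, looking along -z (the intrinsics and any distortion apply to the point x, -y, -z); pixel columns grow to the right and rows downward; lengths in m; the calibration is good to about 2 mm. A picture is of the moment at which its call begins: read the wrist's pose just before it. camera_model takes no time and is no camera call.
- r.job_done(): hands the job in, once; it reports no verdict.
The state is a dict: "time": time; "qpos": joint angles; "joint_vel": joint speeds; "tau": joint torques, N m; "tcp_pos": TCP position; "tool_rot": TCP orientation; "ft_force": force on the tool from outside, world axes, zero at the start; "moment": the same for the moment, N m; "grip_width": finger opening in m.
Only numpy, scipy, OpenCV 4.12 (cv2) and the standard library are available. Lean on these libraries where they do the work, as an engineer would, in place of code of your own. Each camera call takes 0.05 s, during which the arm holds its last target. There are 200 camera calls.

TASK

Pull the yellow transit cap off the pump's splined shaft and put it in the red cap bin, then fit the steel drive yoke onto the shaft: press it down lightly, rock it round until the splines mesh, and push it fully home against the shaft's shoulder. Feel your way: never ram it or let it drop down the shaft, and leave the other parts on the bench where they are.

Things in the scene. Friction and masses are not known exactly. Their poses are not given: they have to be found in the camera images.
- pump: Dark cast gear pump strapped down, shaft up, on an aluminium plate (190 x 150 x 12 mm); fixed. Origin on the shaft axis at bench level, z up. The plate reaches 77 mm to -x, 113 mm to +x and 75 mm to either y side; the pump's flange on top is 108 x 100 mm (44 mm to -x), its face 111 mm above the bench.
- pump_shoulder (a point): Point on the shaft axis in the plane of the shoulder, 120 mm above the bench; z up along the shaft. The shoulder is a collar of 50 mm diameter. From it the bright shaft rises: round core 28.6 mm diameter with six straight keys, 7 mm wide, 34 mm over the keys, one every 60 degrees, ending 38 mm above the shoulder. The angle of the keys is not measured and differs every time.
- shaft_nose (a point): Centre of the shaft's tip, 50 mm above the shoulder. Above the keys' ends the core runs on plain for 5 mm, then tapers over the last 7 mm to 19 mm diameter, so a bore set down up to 4 mm off centre finds its way. The shaft turns only stiffly (0.35 N m): it stays put while a part is rubbed round on it.
- cap: Yellow plastic transit cap over the shaft, a cup upside down: 43 mm outside (49 mm at the rim), 38 mm inside, 57 mm tall, 40 g. Origin at the centre of its open rim, z towards its closed top. At the start it stands loosely on the shoulder and must rise 52 mm to clear the shaft.
- cap_bin: Red open pick bin, fixed, 200 (x) x 140 (y) x 85 mm, walls and floor 4 mm, front (-x side) cut down to 38 mm. Origin at the centre of its underside. Two old caps lie in its back 60 mm (+x end); the front 130 mm is clear.
- yoke: Dark steel universal-joint yoke, 0.5 to 0.75 kg, standing on its boss. Origin at the centre of the boss's underside, z up. Boss 48 mm diameter, 48 mm tall. The bore runs right through: six lands, 30 mm apart at the foot, and six keyways, one centred on the x axis, then every 60 degrees. It fits the shaft at any of six angles, with about 3 degrees of play each way.
- yoke_eye (a point): Centre of the yoke's cross hole, 74 mm above the boss's underside, midway between the two ears, which rise to 92 mm and are 60 mm over their flat outer faces (normal to the yoke's y), 34 mm wide in x. Its bore tightens upward by under 1 mm, so it stops about 5 mm short of the shoulder under its own weight; the rest takes a push rising to 10 or 15 N more.
- jaw_hub: Bystander: aluminium jaw coupling hub, 64 mm diameter, 58 mm tall, three jaws on top. Origin under its centre.
- gauge: Bystander: pressure gauge lying face up, 63 mm diameter, 28 mm tall.
- nipple: Bystander: brass hex nipple standing, 31 mm across, 44 mm tall.
- elbow: Bystander: steel elbow fitting, 55 x 30 x 50 mm.
- ball_valve: Bystander: steel ball valve with a red lever, 130 x 34 x 50 mm.
- spanner: Bystander: spanner 200 mm long, lying flat.
- grease_tin: Bystander: blue tin 68 mm diameter, 75 mm tall.
Not all that is in view belongs to the job. Leave any green look-alike of the yoke alone.

How it is judged:
By the outcome, as a careful person would: the job done as asked, in the order asked, and still so for the second after the job is handed in, with the robot touching nothing.
It also fails if it takes over 72 s, if anything falls off the work surface, if the arm or the gripper's body presses on something with over 40 N, if the wrist force passes 120 N, or if a joint passes its speed limit or range.

## Working session

There is one attempt and no reset: what is moved stays moved. The work goes in short steps, Python scripts to look and compute and a shell command to move; the robot and the scene stay as the last step left them, time stands still between calls to the robot, and variables do not carry over. Pictures are saved under pics/ and viewed, about 8 in all and at most 12, crops included, and the job is handed in when it is done.

```bash
mkdir -p pics
cat > h.py <<'E'
import numpy as np, cv2
from rig import r
from scipy.spatial.transform import Rotation as R
def snap(n,f):
    s=r.sense(); im=r.snapshot(n); cv2.imwrite('pics/'+f,im[:,:,::-1]); return s,im
def pose(n,s=None):
    m=r.camera_model(n)
    if n!='wrist': return m,np.array(m['pose'])
    T=np.eye(4); T[:3,:3]=R.from_rotvec(s['tool_rot']).as_matrix(); T[:3,3]=s['tcp_pos']
    return m,T@np.array(m['tool_from_camera'])
def ray(n,u,v,s=None):
    m,P=pose(n,s)
    d=np.array([(u-m['cx'])/m['fx'],-(v-m['cy'])/m['fy'],-1.])
    return P[:3,3],P[:3,:3]@d
def onz(n,u,v,z,s=None):
    o,d=ray(n,u,v,s); return o+d*(z-o[2])/d[2]
def proj(n,p,s=None):
    m,P=pose(n,s); q=np.linalg.inv(P)@np.append(p,1)
    return m['cx']+m['fx']*q[0]/-q[2], m['cy']-m['fy']*q[1]/-q[2]
E
python3 - <<'E'
from h import *
s,a=snap('top','top0.png'); _,b=snap('side','side0.png')
for n in('top','side','wrist'): print(n,r.camera_model(n))
print(r.sense(), r.finger_overhang)
E
```

```text
top {'fx': 424.31422877665864, 'fy': 424.31422877665864, 'cx': 314.4200505996537, 'cy': 200.31714546734227, 'pose': array([[-0.01956343,  0.98048429, -0.19562165,  0.28777675],
       [-0.99978147, -0.017743  ,  0.0110541 , -0.02250092],
       [ 0.00736745,  0.19579516,  0.98061714,  1.49835765],
       [ 0.        ,  0.        ,  0.        ,  1.        ]])}
side {'fx': 384.0687131191624, 'fy': 384.0687131191624, 'cx': 310.68816967524407, 'cy': 202.6221555060993, 'pose': array([[ 0.77638522,  0.35050279, -0.52380701, -0.02705791],
       [-0.63025553,  0.42913848, -0.64700706, -0.75308065],
       [-0.00199203,  0.83245898,  0.55408309,  0.75139676],
       [ 0.        ,  0.        ,  0.        ,  1.        ]])}
wrist {'fx': 329.13907870274556, 'fy': 329.13907870274556, 'cx': 324.5734055170763, 'cy': 199.20056275006087, 'tool_from_camera': array([[ 1.49478708e-04,  9.66075639e-01,  2.58259246e-01,
         6.57796262e-02],
       [ 9.99999985e-01, -1.21433412e-04, -1.24544794e-04,
        -4.73236533e-04],
       [-8.89583901e-05,  2.58259261e-01, -9.66075642e-01,
        -1.33356780e-01],
       [ 0.00000000e+00,  0.00000000e+00,  0.00000000e+00,
         1.00000000e+00]])}
{'time': 0.1, 'qpos': array([ 1.28420201e+00,  1.16463954e-01,  1.44221660e+00,  7.20867710e-06,
        1.58400391e+00, -3.78402554e-02]), 'joint_vel': array([-0.00029492, -0.00175087, -0.00161334, -0.00152348, -0.00144722,
       -0.00085401]), 'tau': array([ 3.36075376e-03, -7.33668423e+01, -6.33790541e+01,  5.48169339e-05,
        5.16193046e-03,  6.81973177e-06]), 'tcp_pos': array([0.16616837, 0.65405444, 0.23860724]), 'tool_rot': array([-3.89712352e-01, -3.11714183e+00,  1.69057422e-03]), 'ft_force': array([-0.36459153, -0.30374514,  0.0132369 ]), 'moment': array([-0.03363452, -0.02612128, -0.0259223 ]), 'grip_width': 0.08498197418536405} 0.008
```

View pics/top0.png

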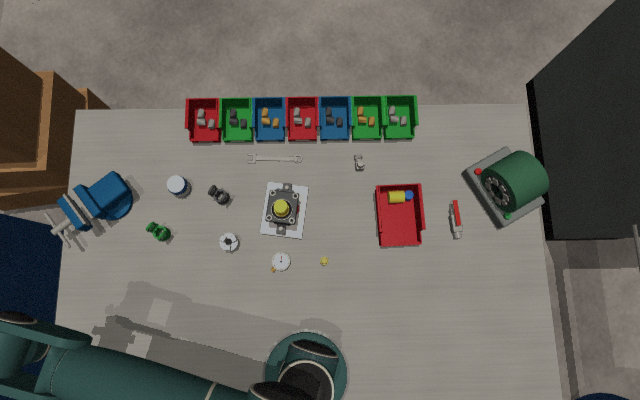

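View pics/side0.png

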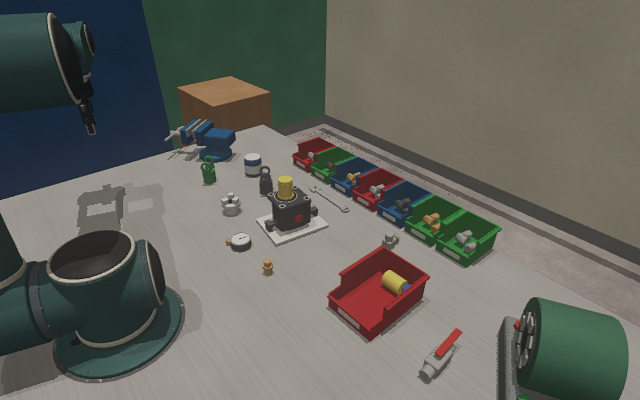

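The top view shows the yellow cap at (282,208), the dark yoke at (218,195), the green look-alike at (158,232), the red bin at (400,215) and the jaw hub at (229,242). The side view has the cap at (285,187), the yoke at (265,181) and the bin at (378,292).

Run:
```python
from h import *
a=cv2.imread('pics/top0.png'); h=cv2.cvtColor(a,cv2.COLOR_BGR2HSV)
m=cv2.inRange(h,(20,120,80),(35,255,255)); 
n,l,st,c=cv2.connectedComponentsWithStats(m)
for i in range(1,n):
  if st[i,4]>40: print('yel',st[i],c[i],onz('top',*c[i],.177))
m=cv2.inRange(h,(0,130,60),(8,255,255))|cv2.inRange(h,(172,130,60),(180,255,255)); n,l,st,c=cv2.connectedComponentsWithStats(m)
for i in range(1,n):
  if st[i,4]>500: print('red',st[i],c[i],onz('top',*c[i],.0))
g=h[:,:,2]; sub=(g[180:212,202:236]<75).astype(np.uint8)
n,l,st,c=cv2.connectedComponentsWithStats(sub)
for i in range(1,n):
  if st[i,4]>20: q=c[i]+[202,180]; print('dark',st[i],q,onz('top',*q,.07))
for u,v in((377,186),(422,185),(425,244),(379,247)): print('bin',onz('top',u,v,.085))
b=cv2.imread('pics/side0.png')
cv2.imwrite('pics/c.png',np.hstack([cv2.resize(a[165:265,195:305],(440,400),interpolation=2),cv2.resize(b[150:250,230:330],(360,400) ,interpolation=2)]))
```

```text
yel [388 191  17  12 186] [396.10752688 196.40322581] [ 0.55937692 -0.2978766   0.177     ]
yel [273 200  16  17 204] [280.81862745 207.6372549 ] [0.52969    0.06932867 0.177     ]
red [ 285   97   34   44 1010] [302.11980198 120.35742574] [8.92488324e-01 6.49895193e-04 0.00000000e+00]
red [185  98  34  45 881] [203.6322361  121.50624291] [0.89404364 0.3681592  0.        ]
red [ 375  184   51   63 2114] [398.04683065 218.60501419] [ 0.51460387 -0.33705955  0.        ]
dark [  6   5  23  20 188] [219.15957447 195.04255319] [0.59711418 0.28826341 0.07      ]
bin [ 0.61582289 -0.25363194  0.085     ]
bin [ 0.61658571 -0.40821461  0.085     ]
bin [ 0.41453493 -0.40423277  0.085     ]
bin [ 0.40746535 -0.25019296  0.085     ]
```

View pics/c.png

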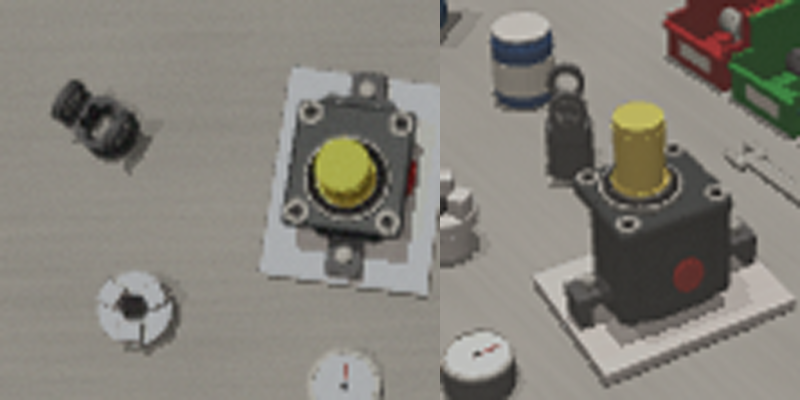

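The crop shows the yoke's ears lying along a line from upper left to lower right, at roughly 55° from world x. The pump is turned slightly, with the cap at its centre. I'm moving above the cap.

```bash
python3 -m creep '[[8.5,[2.26,-3.66,0.7],[0,0,0]],[8.5,[2.26,-3.66,0.7],[0,0,0]],[8.5,[2.26,-3.66,0.7],[0,0,0]],[8.5,[2.26,-3.66,0.7],[0,0,0]],[8.5,[2.26,-3.66,0.7],[0,0,0]],[8.5,[2.26,-3.66,0.7],[0,0,0]],[8.5,[2.26,-3.66,0.7],[0,0,0]],[8.5,[2.26,-3.66,0.7],[0,0,0]]]'
python3 -m creep '[[8.5,[2.26,-3.66,0],[0,0,0]],[8.5,[2.26,-3.66,0],[0,0,0]],[8.5,[2.26,-3.66,0],[0,0,0]],[8.5,[2.26,-3.66,0],[0,0,0]],[8.5,[2.26,-3.66,0],[0,0,0]],[8.5,[2.26,-3.66,0],[0,0,0]],[8.5,[2.26,-3.66,0],[0,0,0]],[8.5,[1.0,-1,0],[0,0,0]]]'
python3 -m creep '[[8.5,[0,0,0],[0,0,0]],[8.5,[0,0,0],[0,0,0]]]'
python3 - <<'E'
from h import *
s,a=snap('wrist','w1.png'); print(s['tcp_pos'],s['ft_force'],s['moment'])
h=cv2.cvtColor(a,cv2.COLOR_RGB2HSV)
m=cv2.inRange(h,(20,120,60),(35,255,255)); n,l,st,c=cv2.connectedComponentsWithStats(m)
for i in range(1,n):
  if st[i,4]>300: print('yel',st[i],c[i],onz('wrist',*c[i],.177,s))
E
```

```text
time: 0.9
tcp_pos: [0.3475, 0.3598, 0.2954]
tool_rot: [-0.389, -3.117, 0.0]
ft_force: [0.5, 0.7, -1.2]
grip_width: 0.085
time: 1.7
tcp_pos: [0.5163, 0.0922, 0.2948]
tool_rot: [-0.394, -3.116, 0.001]
ft_force: [0.5, 0.4, -0.3]
grip_width: 0.0848
time: 1.9
tcp_pos: [0.515, 0.0957, 0.295]
tool_rot: [-0.39, -3.117, -0.0]
ft_force: [0.1, -0.2, 0.3]
grip_width: 0.0851
[0.51496026 0.09571043 0.2950481 ] [ 0.12379545 -0.24062922  0.2861446 ] [ 0.0301066   0.02388105 -0.01077238]
yel [ 276  187   55   69 2997] [303.71538205 221.12579246] [0.52972118 0.07418897 0.177     ]
yel [  6 283  42  34 980] [ 24.87142857 300.94591837] [ 0.54047193 -0.17762101  0.177     ]
```

View pics/w1.png

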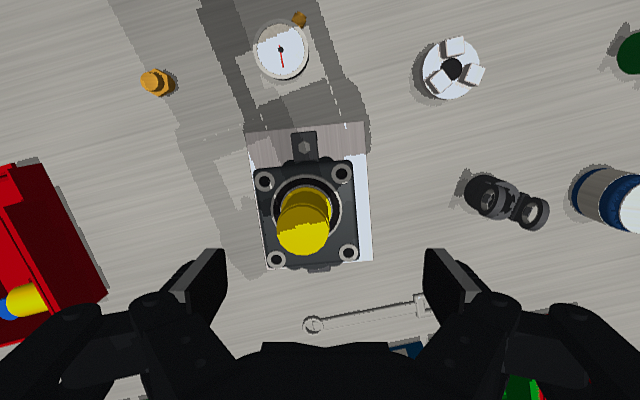

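The wrist view shows the cap's bright top centred near (304,231) between the open jaws, with the yoke at about (490–533, 195–212).

Run:
```python
from h import *
a=cv2.imread('pics/w1.png'); s=r.sense(); h=cv2.cvtColor(a,cv2.COLOR_BGR2HSV)
sub=np.zeros(a.shape[:2],np.uint8); sub[180:265,265:340]=1
m=(h[:,:,2]>200)&(h[:,:,1]>120)&(sub>0); v,u=np.nonzero(m); print(u.min(),u.max(),v.min(),v.max(),u.mean(),v.mean())
p=onz('wrist',u.mean(),v.mean(),.177,s); print(p,p-s['tcp_pos'])
print('midpt',onz('wrist',(u.min()+u.max())/2,(v.min()+v.max())/2,.177,s))
c=a[160:250,440:570]; cv2.imwrite('pics/c2.png',cv2.resize(c,None,fx=5,fy=5,interpolation=2))
```

```text
277 330 199 254 305.45765472312706 236.62052117263843
[0.5428724  0.07244619 0.177     ] [ 0.02809102 -0.02364069 -0.11822702]
midpt [0.53404238 0.07318281 0.177     ]
```

View pics/c2.png

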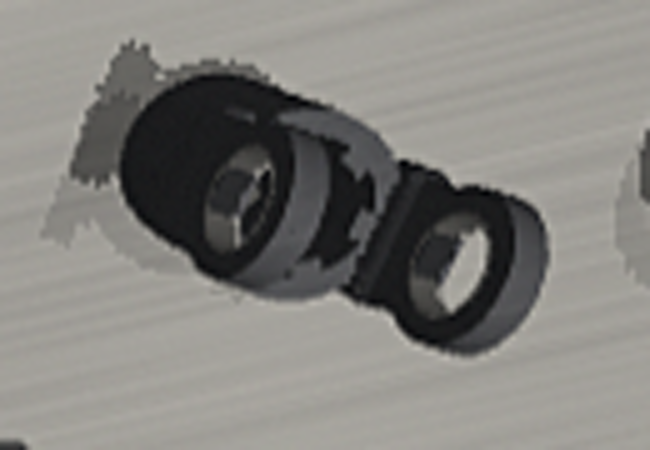

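The near ear is at crop left and the far ear at lower right, so the yoke's ear axis is clear. Descending on the cap.

```bash
python3 -m creep '[[8.5,[1.0,-1.2,-2],[0,0,0]],[8.5,[0.9,-1.2,-3],[0,0,0]],[8.5,[0,0,-4],[0,0,0]],[8.5,[0,0,-3],[0,0,0]],[8.5,[0,0,-2.0],[0,0,0]],[8.5,[0,0,-0.9],[0,0,0]],[3,[0,0,0],[0,0,0]],[3,[0,0,0],[0,0,0]]]' 30
python3 -m creep '[[3,[0,0,0],[0,0,0]],[3,[0,0,0],[0,0,0]],[3,[0,0,0],[0,0,0]],[3,[0,0,0],[0,0,0]]]'
```

```text
time: 2.75
tcp_pos: [0.5345, 0.0718, 0.1476]
tool_rot: [0.388, 3.116, 0.001]
ft_force: [-0.1, -0.6, 0.6]
grip_width: 0.0583
time: 3.15
tcp_pos: [0.5348, 0.0715, 0.148]
tool_rot: [0.389, 3.115, 0.001]
ft_force: [-1.1, 1.9, 7.2]
grip_width: 0.0428
```

```bash
python3 -m creep '[[3,[0,0,1],[0,0,0]],[3,[0,0,2],[0,0,0]],[3,[0,0,3],[0,0,0]],[3,[0,0,3],[0,0,0]],[3,[0,0,2],[0,0,0]],[3,[-0.5,-3,0],[0,0,0]],[3,[-0.6,-4.1,0],[0,0,0]],[3,[-0.6,-4.1,0],[0,0,0]]]'
python3 -m creep '[[3,[-0.6,-4.1,0],[0,0,0]],[3,[-0.6,-4.1,0],[0,0,0]],[3,[-0.6,-4.1,0],[0,0,0]],[3,[-0.6,-4.1,0],[0,0,0]],[3,[-0.6,-4.1,0],[0,0,0]],[3,[-0.6,-4.1,0],[0,0,0]],[3,[-0.6,-3,0],[0,0,0]],[3,[0,0,0],[0,0,0]]]'
python3 - <<'E'
from h import *
s,a=snap('wrist','w2.png');print(s['tcp_pos'],s['ft_force'],s['moment'])
s,a=snap('side','s2.png');snap('top','t2.png')
a=cv2.imread('pics/w2.png');b=cv2.imread('pics/s2.png')
cv2.imwrite('pics/w2c.png',np.vstack([a[::1],])[:, :])
E
```

```text
time: 3.95
tcp_pos: [0.5169, -0.0418, 0.2576]
tool_rot: [0.388, 3.116, -0.0]
ft_force: [1.3, 0.0, -0.7]
grip_width: 0.0428
time: 4.75
tcp_pos: [0.4742, -0.3198, 0.2569]
tool_rot: [-0.395, -3.117, 0.001]
ft_force: [-0.3, -1.4, -0.7]
grip_width: 0.0429
[ 0.47423923 -0.31983706  0.2568709 ] [-0.33258626 -1.37541997 -0.74512796] [ 0.01991058 -0.02030981  0.00861008]
```

View pics/w2.png

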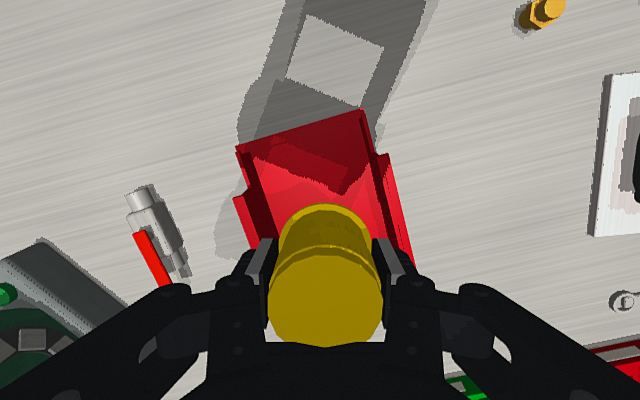

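The cap is held over the bin. The bin's front lip runs from (236,147) to (362,110).

Run:
```python
from h import *
s=r.sense(); print(s['tcp_pos'])
for u,v,z in((236,147,.038),(362,110,.038),(388,153,.085),(413,262,.085),(234,197,.085)): print(onz('wrist',u,v,z,s))
```

```text
[ 0.47526242 -0.31656131  0.25691056]
[ 0.42391256 -0.40107684  0.038     ]
[ 0.41985232 -0.26303058  0.038     ]
[ 0.46214152 -0.25312079  0.085     ]
[ 0.5763688 -0.2504041  0.085    ]
[ 0.46706261 -0.40448838  0.085     ]
```

```bash
python3 -m creep '[[3,[0.5,-0.7,-3],[0,0,0]],[3,[0.5,-0.75,-4],[0,0,0]],[3,[0,0,-4],[0,0,0]],[3,[0,0,-4],[0,0,0]],[3,[0,0,-3],[0,0,0]],[3,[0,0,-2],[0,0,0]],[3,[0,0,-1],[0,0,0]],[3,[0,0,0],[0,0,0]]]'
python3 -m creep '[[3,[0,0,-0.5],[0,0,0]],[3,[0,0,0],[0,0,0]]]'
```

```text
time: 5.7
tcp_pos: [0.4853, -0.3303, 0.0457]
tool_rot: [-0.388, -3.116, -0.001]
ft_force: [-0.8, 0.4, 0.1]
grip_width: 0.043
time: 5.9
tcp_pos: [0.4856, -0.3313, 0.0421]
tool_rot: [0.389, 3.116, -0.001]
ft_force: [0.3, -0.2, -1.1]
grip_width: 0.0424
```

```bash
python3 -m creep '[[3,[0,0,-0.5],[0,0,0]],[3,[0,0,-0.3],[0,0,0]],[3,[0,0,0],[0,0,0]]]'
python3 -m creep '[[6.2,[0,0,0],[0,0,0]],[6.2,[0,0,0],[0,0,0]],[6.2,[0,0,0],[0,0,0]],[6.2,[0,0,1.5],[0,0,0]],[6.2,[0,0,3],[0,0,0]],[6.2,[0,0,4],[0,0,0]],[6.2,[0,0,4.5],[0,0,0]],[6.2,[0,0,4.5],[0,0,0]]]'
python3 - <<'E'
from h import *
s,a=snap('wrist','w3.png');print(s['tcp_pos'])
h=cv2.cvtColor(a,cv2.COLOR_RGB2HSV)
m=cv2.inRange(h,(20,120,60),(35,255,255)); n,l,st,c=cv2.connectedComponentsWithStats(m)
for i in range(1,n):
  if st[i,4]>300: print('yel',st[i],c[i],onz('wrist',*c[i],.04,s))
E
```

```text
time: 6.2
tcp_pos: [0.485, -0.3312, 0.0329]
tool_rot: [-0.39, -3.117, -0.0]
ft_force: [0.4, 0.2, 0.2]
grip_width: 0.0425
time: 7.0
tcp_pos: [0.4849, -0.331, 0.2114]
tool_rot: [0.39, 3.117, -0.001]
ft_force: [0.5, -0.6, 0.1]
grip_width: 0.0619
[ 0.48490528 -0.33103148  0.21136602]
yel [ 301  157   48   58 2270] [324.42378855 185.30396476] [ 0.48684343 -0.3321728   0.04      ]
yel [ 322  250   59   51 2152] [350.01486989 275.43773234] [ 0.58465844 -0.33003818  0.04      ]
```

The cap stands in the clear front of the bin. Next is locating the yoke.

Run:
```python
from h import *
s=dict(tcp_pos=[.51496,.09571,.29505],tool_rot=[-0.38971,-3.11714,.0017])
p=onz('wrist',488,199,.074,s);q=onz('wrist',530.5,213,.074,s);d=q-p;print(p,q,np.linalg.norm(d),np.degrees(np.arctan2(d[1],d[0])))
```

```text
[0.58736344 0.26444153 0.074     ] [0.61545847 0.30883553 0.074     ] 0.05253721482975628 57.672059721565
```

```bash
python3 -m creep '[[8.5,[0.8,3,3],[0,0,-0.04]],[8.5,[0.8,4.1,2.0],[0,0,-0.04]],[8.5,[0.8,4.1,2],[0,0,-0.04]],[8.5,[0.8,4.1,0],[0,0,-0.04]],[8.5,[0.8,4.1,0],[0,0,-0.04]],[8.5,[0.8,4.1,0],[0,0,-0.04]],[8.5,[0.8,4.1,0],[0,0,-0.04]],[8.5,[0.8,4.1,0],[0,0,-0.04]]]'
python3 -m creep '[[8.5,[0.8,4.3,0],[0,0,0]],[8.5,[0.8,4.3,0],[0,0,0]],[8.5,[0.8,4.3,0],[0,0,0]],[8.5,[0.8,4.3,0],[0,0,0]],[8.5,[0.8,4.3,0],[0,0,0]],[8.5,[0.8,4.3,0],[0,0,0]],[8.5,[0.7,4.3,0],[0,0,0]],[8.5,[0,0,0],[0,0,0]]]'
python3 -m creep '[[8.5,[0,0,0],[0,0,0]]]'
python3 - <<'E'
from h import *
s,a=snap('wrist','w4.png');print(s['tcp_pos'],s['tool_rot'])
E
```

```text
time: 7.85
tcp_pos: [0.549, -0.0125, 0.2795]
tool_rot: [0.884, 3.013, 0.0]
ft_force: [-0.3, -0.2, -0.1]
grip_width: 0.0849
time: 8.65
tcp_pos: [0.6039, 0.2909, 0.2783]
tool_rot: [-0.876, -3.016, -0.001]
ft_force: [-0.4, -1.1, 0.1]
grip_width: 0.0851
time: 8.75
tcp_pos: [0.604, 0.2873, 0.2787]
tool_rot: [-0.879, -3.016, 0.0]
ft_force: [-0.0, -1.4, -0.0]
grip_width: 0.0849
[0.60399919 0.28733437 0.27866545] [-8.79266482e-01 -3.01602201e+00  3.64749026e-04]
```

View pics/w4.png

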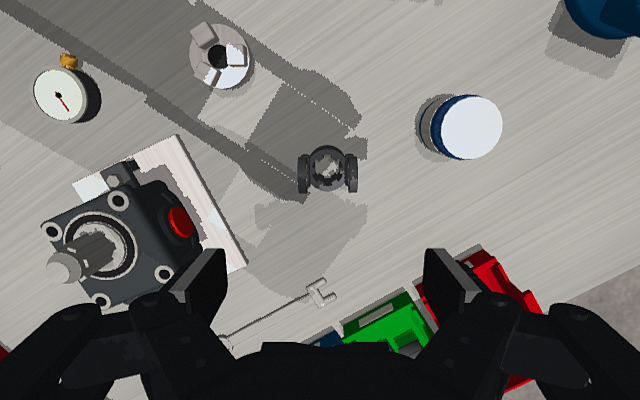

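The yoke is almost squared to the jaws. Its ears are at (304,175) and (351,173), with the bore between them. The pump shaft is at left, around (63–95, 240–268).

Run:
```python
from h import *
a=cv2.imread('pics/w4.png')
c1=cv2.resize(a[135:205,285:371],(602,490),interpolation=cv2.INTER_CUBIC)
cv2.imwrite('pics/c4.png',cv2.convertScaleAbs(c1,alpha=1.8,beta=10))
```

```text
(no output)
```

View pics/c4.png

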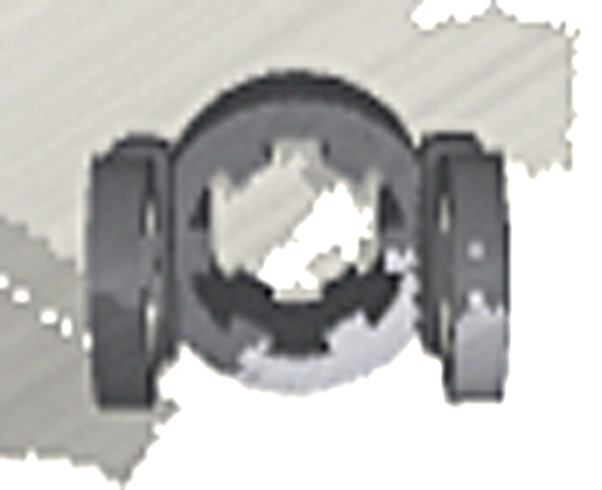

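Run:
```python
from h import *
s=r.sense();print(s['tcp_pos'])
M=R.from_rotvec(s['tool_rot']).as_matrix(); print(M.round(3))
p=onz('wrist',327.6,170.2,.048,s); q=onz('wrist',327.75,172,.085,s); print(p,q,p-s['tcp_pos'],'in tool',M.T@(p-s['tcp_pos']))
# pump shaft
for z in (.17,.158): print(z,onz('wrist',63,268,z,s))
```

```text
[0.60407385 0.28644205 0.27883852]
[[-0.843  0.538  0.   ]
 [ 0.538  0.843 -0.   ]
 [-0.     0.    -1.   ]]
[0.60408156 0.28973726 0.048     ] [0.60005545 0.29208691 0.085     ] [ 7.71443767e-06  3.29520781e-03 -2.30838519e-01] in tool [0.00184172 0.00277933 0.23083796]
0.17 [0.53789737 0.07757342 0.17      ]
0.158 [0.53737556 0.06549734 0.158     ]
```

```bash
python3 -m creep '[[8.5,[0,0.3,-4],[0,0,0.02]],[8.5,[0,0,-4.5],[0,0,0]],[8.5,[0,0,-4.5],[0,0,0]],[8.5,[0,0,-4],[0,0,0]],[8.5,[0,0,-3],[0,0,0]],[8.5,[0,0,-1.3],[0,0,0]],[5,[0,0,0],[0,0,0]],[5,[0,0,0],[0,0,0]]]' 80
python3 -m creep '[[5,[0,0,0],[0,0,0]],[5,[0,0,0],[0,0,0]],[5,[0,0,0],[0,0,0]]]'
```

```text
time: 9.6
tcp_pos: [0.6051, 0.2895, 0.0675]
tool_rot: [0.852, 3.022, 0.002]
ft_force: [-2.5, -0.1, 32.5]
grip_width: 0.0586
time: 9.9
tcp_pos: [0.6052, 0.2899, 0.0677]
tool_rot: [0.851, 3.022, 0.002]
ft_force: [0.6, -2.6, 7.9]
grip_width: 0.059
```

```bash
python3 -m creep '[[5,[0,0,1],[0,0,0]],[5,[0,0,3],[0,0,0]],[5,[0,0,4],[0,0,0]],[5,[0,0,4.5],[0,0,0]],[5,[0,0,4.5],[0,0,0]],[5,[0,0,4],[0,0,0]],[5,[0,0,1],[0,0,0]],[5,[0,0,0],[0,0,0]]]'
python3 - <<'E'
from h import *
print(r.sense()['ft_force'],r.sense()['moment'])
_,a=snap('top','t5.png');_,b=snap('side','s5.png')
A=a[170:250,250:320,::-1];B=b[150:250,240:340,::-1]
cv2.imwrite('pics/c5.png',np.hstack([cv2.resize(A,(350,400),interpolation=2),cv2.resize(B,(400,400),interpolation=2)]))
E
```

```text
time: 10.7
tcp_pos: [0.6044, 0.2899, 0.2867]
tool_rot: [0.851, 3.022, 0.002]
ft_force: [-0.2, 0.3, -6.8]
grip_width: 0.0588
[-0.23818657  0.3031466  -6.83601222] [ 0.01703102  0.02408738 -0.08713335]
```

View pics/c5.png

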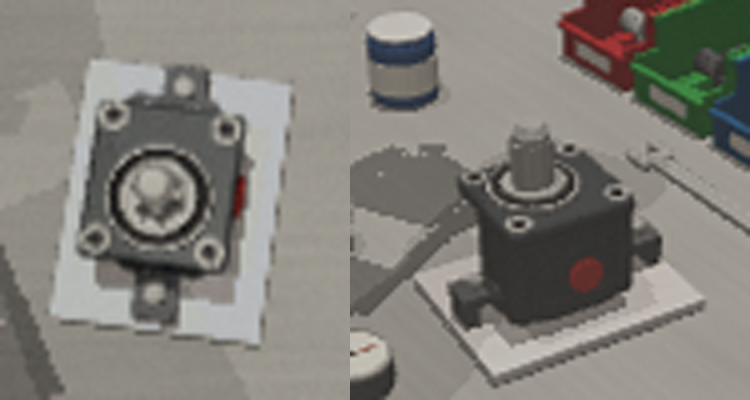

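The top crop shows the shaft tip at (280.4,206) and the collar at (282,209). The side crop shows the tip at (285,182).

Run:
```python
from h import *
print(onz('top',280.4,206,.17),onz('top',282,209,.12),onz('top',281.5,209,.111))
print(onz('side',285.1,182,.17),onz('side',285.3,197,.12))
# bolt holes on flange (z~.112), top view crop
P=[onz('top',250+x/5,170+y/5,.113) for x,y in((113,115),(229,128),(210,252),(94,237))]; print(np.mean(P,0))
# wrist w4 flange bolts + tip
s=dict(tcp_pos=[0.60399919,0.28733437,0.27866545],tool_rot=[-8.79266482e-01,-3.01602201,3.6e-4])
P=[onz('wrist',u,v,.113,s) for u,v in((119,200),(163,274),(103,301),(53,231))];print(P,np.mean(P,0))
```

```text
[0.53629073 0.07112472 0.17      ] [0.53548784 0.06941608 0.12      ] [0.53713554 0.07167446 0.111     ]
[0.53338772 0.05983127 0.17      ] [0.52957655 0.05684486 0.12      ]
[0.54505765 0.0688306  0.113     ]
[array([0.51246275, 0.11549579, 0.113     ]), array([0.59422012, 0.10098172, 0.113     ]), array([0.58482427, 0.02942194, 0.113     ]), array([0.50168395, 0.04085732, 0.113     ])] [0.54829777 0.0716892  0.113     ]
```

```bash
python3 -m creep '[[5,[-1.1,-3.6,0],[0,0,0]],[5,[-1.1,-3.6,0],[0,0,0]],[5,[-1.1,-3.6,0],[0,0,0]],[5,[-1.1,-3.6,0],[0,0,0]],[5,[-1.1,-3.6,0],[0,0,0]],[5,[-1.2,-3.8,0],[0,0,0]],[5,[0,0,-1],[0,0,0]],[5,[0,0,-1.5],[0,0,0]]]'
python3 -m creep '[[5,[0,0,-1],[0,0,0]],[5,[0,0,0],[0,0,0]],[5,[0,0,0],[0,0,0]]]'
python3 - <<'E'
from h import *
s=r.sense();print(s['tcp_pos'],s['qpos'],s['ft_force'],s['moment'])
s,a=snap('wrist','w6.png'); b=cv2.imread('pics/w6.png')
_,c=snap('side','s6.png')
cv2.imwrite('pics/c6.png',np.hstack([cv2.resize(b[120:340,220:440],(400,400)),cv2.resize(c[120:220,235:335,::-1],(400,400),interpolation=2)]))
E
```

```text
time: 11.6
tcp_pos: [0.5368, 0.0711, 0.2584]
tool_rot: [-0.853, -3.022, 0.0]
ft_force: [0.3, -0.1, -6.5]
grip_width: 0.0585
time: 11.9
tcp_pos: [0.5372, 0.0724, 0.2496]
tool_rot: [-0.849, -3.023, 0.001]
ft_force: [-0.4, -0.9, -5.7]
grip_width: 0.0586
[0.53721172 0.07242073 0.24962308] [ 8.69052363e-02 -1.77155657e-01  1.71156838e+00  6.98071490e-05
  1.60848322e+00 -9.36158078e-01] [-0.35887662 -0.88155263 -5.67332141] [-0.04059611  0.01260076  0.00889209]
```

View pics/c6.png

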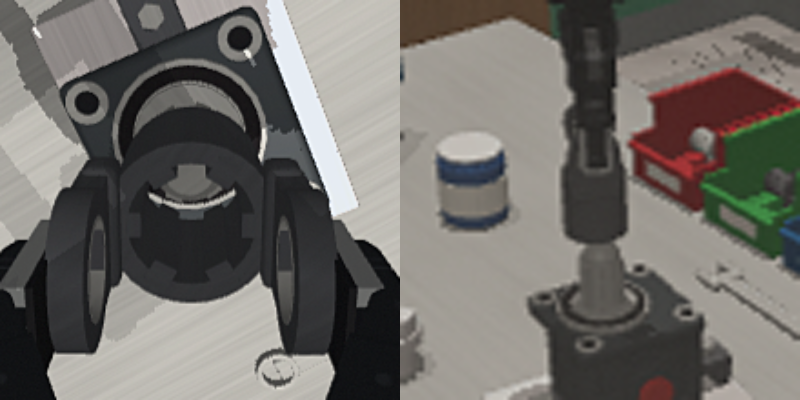

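Wrist view: the bore and shaft line up across the jaws. The side view puts the shaft (u≈603) about 6 crop px right of the boss (u≈597), which suggests an offset along tool −x. Checking numerically.

Run:
```python
from h import *
s=r.sense(); M=R.from_rotvec(s['tool_rot']).as_matrix(); t=np.array(s['tcp_pos']); tx=M[:,0]
for k in(0,-.002,-.004,-.006):
  c=np.array([t[0],t[1],.17])+tx*k+np.array([-.001,0,0]); print(k,[np.round(proj('wrist',c+tx*e,s),1) for e in(.0095,-.0095)],'side tip',np.round(proj('side',c,s),1))
for z in(.182,.230): # boss bottom/top centres+edges if centred on tcp
  c=np.array([t[0],t[1],z]); print('boss',z,[np.round(proj('wrist',c+tx*e,s),1) for e in(.015,-.015,.024,-.024)],'side',np.round(proj('side',c),1))
b=cv2.imread('pics/w6.png'); 
cv2.imwrite('pics/c7.png',cv2.convertScaleAbs(cv2.resize(b[160:300,270:390],(600,600),interpolation=cv2.INTER_CUBIC),alpha=2,beta=10))
```

```text
0 [array([324.7, 196.4]), array([324.7, 223.2])] side tip [283.5 180. ]
-0.002 [array([324.7, 199.3]), array([324.7, 225.9])] side tip [284.2 180. ]
-0.004 [array([324.7, 202.1]), array([324.7, 228.7])] side tip [284.8 179.9]
-0.006 [array([324.7, 205. ]), array([324.7, 231.4])] side tip [285.5 179.9]
boss 0.182 [array([325.5, 194. ]), array([325.5, 238.4]), array([325.5, 180.1]), array([325.4, 251.1])] side [283.6 176.5]
boss 0.23 [array([325.8, 217.8]), array([325.7, 273.2]), array([325.8, 200.1]), array([325.7, 288.8])] side [282.9 162.1]
```

View pics/c7.png

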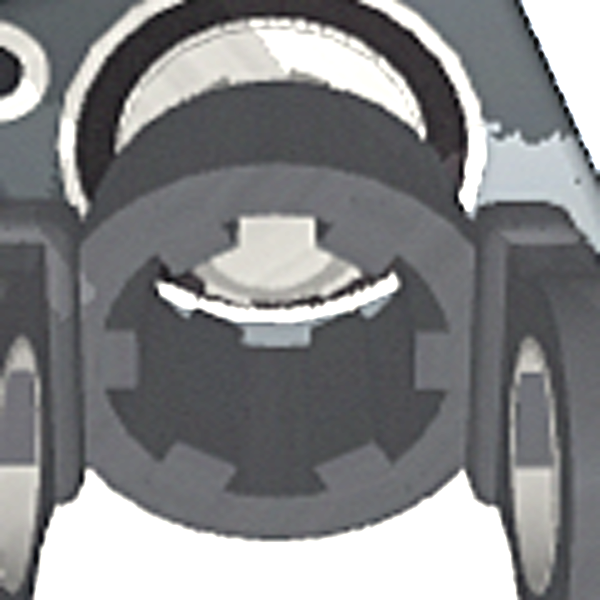

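The bore needs to go about 3.5 mm along tool −x, which is (+0.3, −0.18) cm, and then descend gently.

```bash
python3 -m creep '[[5,[0.3,-0.18,0],[0,0,0]],[5,[0,0,-0.5],[0,0,0]],[5,[0,0,-0.5],[0,0,0]],[5,[0,0,-0.2],[0,0,0]],[5,[0,0,0],[0,0,0]]]'
python3 -m creep '[[5,[0,0,-0.2],[0,0,0]],[5,[0,0,-0.2],[0,0,0]],[5,[0,0,0],[0,0,0]]]'
python3 -m creep '[[5,[0,0,-0.2],[0,0,0]],[5,[0,0,-0.2],[0,0,0]],[5,[0,0,0],[0,0,0]]]'
```

```text
time: 12.5
tcp_pos: [0.54, 0.0699, 0.2377]
tool_rot: [-0.851, -3.023, 0.0]
ft_force: [0.6, 0.6, -6.6]
grip_width: 0.0587
time: 12.8
tcp_pos: [0.5401, 0.0699, 0.234]
tool_rot: [-0.851, -3.024, 0.0]
ft_force: [0.4, -0.2, -6.5]
grip_width: 0.0589
time: 13.1
tcp_pos: [0.5401, 0.0699, 0.2299]
tool_rot: [-0.851, -3.024, 0.0]
ft_force: [0.0, -0.5, -6.7]
grip_width: 0.0585
```

```bash
python3 -m creep '[[5,[0,0,-0.2],[0,0,0]],[5,[0,0,0],[0,0,0]]]'
python3 -m creep '[[5,[0,0,-0.1],[0,0,0]],[5,[0,0,0],[0,0,0]]]'
python3 -m creep '[[5,[0,0,-0.1],[0,0,0]],[5,[0,0,0],[0,0,0]]]'
```

```text
time: 13.3
tcp_pos: [0.5401, 0.0699, 0.228]
tool_rot: [-0.851, -3.024, 0.0]
ft_force: [-0.1, 0.3, -6.2]
grip_width: 0.0588
time: 13.5
tcp_pos: [0.5402, 0.0699, 0.2272]
tool_rot: [-0.851, -3.024, 0.0]
ft_force: [-0.3, 0.6, -6.0]
grip_width: 0.0585
time: 13.7
tcp_pos: [0.5402, 0.0699, 0.2262]
tool_rot: [-0.851, -3.024, 0.0]
ft_force: [-0.8, 0.3, -6.9]
grip_width: 0.0587
```

```bash
python3 -m creep '[[5,[0,0,-0.1],[0,0,0]],[5,[0,0,0],[0,0,0]]]'
python3 -m creep '[[5,[0,0,-0.1],[0,0,0]],[5,[0,0,0],[0,0,0]]]'
```

```text
time: 13.9
tcp_pos: [0.5403, 0.0699, 0.2257]
tool_rot: [0.851, 3.024, 0.0]
ft_force: [-3.1, -0.7, -1.5]
grip_width: 0.0587
time: 14.1
tcp_pos: [0.5404, 0.0699, 0.2255]
tool_rot: [0.851, 3.023, 0.0]
ft_force: [-4.3, 0.4, 6.7]
grip_width: 0.0587
```

```bash
for i in 1; do :; done
python3 -m creep '[[5,[0,0,0],[0,0,0.04]],[5,[0,0,0],[0,0,0.04]]]'
python3 -m creep '[[5,[0,0,0],[0,0,0.04]],[5,[0,0,0],[0,0,0.04]]]'
python3 -m creep '[[5,[0,0,0],[0,0,0.04]],[5,[0,0,0],[0,0,0.04]]]'
```

```text
time: 14.3
tcp_pos: [0.5404, 0.07, 0.2255]
tool_rot: [0.727, 3.055, 0.001]
ft_force: [-4.3, 0.5, 6.8]
grip_width: 0.0586
time: 14.5
tcp_pos: [0.5404, 0.07, 0.2255]
tool_rot: [0.604, 3.082, 0.001]
ft_force: [-3.4, -0.0, 6.1]
grip_width: 0.0586
time: 14.7
tcp_pos: [0.5405, 0.07, 0.2255]
tool_rot: [0.48, 3.103, 0.001]
ft_force: [-2.7, 1.3, 5.7]
grip_width: 0.059
```

```bash
python3 -m creep '[[5,[0,0,0],[0,0,0.04]],[5,[0,0,0],[0,0,0.04]]]'
python3 -m creep '[[5,[0,0,0],[0,0,0.04]],[5,[0,0,0],[0,0,0.04]]]'
python3 -m creep '[[5,[0,0,0],[0,0,0.04]],[5,[0,0,0],[0,0,0.04]]]'; python3 -c "
from rig import r;s=r.sense();print(s['moment'],s['qpos'])"
```

```text
time: 14.9
tcp_pos: [0.5405, 0.0701, 0.2255]
tool_rot: [0.356, 3.12, 0.001]
ft_force: [-2.9, 2.7, 5.6]
grip_width: 0.0587
time: 15.1
tcp_pos: [0.5405, 0.0701, 0.2254]
tool_rot: [0.231, 3.131, 0.001]
ft_force: [-2.3, 1.7, 5.4]
grip_width: 0.0586
time: 15.3
tcp_pos: [0.5406, 0.0702, 0.2254]
tool_rot: [0.105, 3.138, 0.001]
ft_force: [-0.9, 3.0, 3.5]
grip_width: 0.0583
[ 0.57478766  0.42102591 -0.12863329] [ 8.20689377e-02 -1.66049268e-01  1.74090346e+00  6.20452305e-04
  1.56492096e+00 -1.42161596e+00]
```

```bash
python3 -m creep '[[5,[0,0,0],[0,0,0.04]],[5,[0,0,0],[0,0,0.04]]]'
python3 -m creep '[[5,[0,0,0],[0,0,0.04]],[5,[0,0,0],[0,0,0.04]]]'
python3 -m creep '[[5,[0,0,0],[0,0,0.04]],[5,[0,0,0],[0,0,0.04]]]'; python3 -c "
from rig import r;s=r.sense();print(s['moment'])"
```

```text
time: 15.5
tcp_pos: [0.5405, 0.0703, 0.2251]
tool_rot: [-0.02, 3.14, 0.001]
ft_force: [-0.8, 2.3, 0.5]
grip_width: 0.0589
time: 15.7
tcp_pos: [0.5403, 0.0701, 0.2243]
tool_rot: [-0.146, 3.138, 0.001]
ft_force: [-0.8, 0.8, -7.4]
grip_width: 0.0588
time: 15.9
tcp_pos: [0.5402, 0.0701, 0.224]
tool_rot: [0.271, -3.13, -0.001]
ft_force: [-0.8, 2.6, -6.1]
grip_width: 0.0589
[0.45748888 0.1819118  0.00129737]
```

```bash
python3 -m creep '[[5,[0,0,-0.1],[0,0,0]],[5,[0,0,0],[0,0,0]]]'
python3 -c "
from rig import r;s=r.sense();print(s['moment'])"
```

```text
time: 16.1
tcp_pos: [0.5402, 0.07, 0.223]
tool_rot: [0.267, -3.13, -0.0]
ft_force: [-1.6, 1.0, -5.9]
grip_width: 0.0587
[ 0.3870423   0.27721841 -0.0324108 ]
```

Meshed: it is below the key ends with no vertical reaction. Lowering under control.

```bash
python3 -m creep '[[5,[0,0,-0.15],[0,0,0]],[5,[0,0,-0.15],[0,0,0]],[5,[0,0,0],[0,0,0]]]'
python3 -c "
from rig import r;s=r.sense();print(s['moment'])"
python3 -m creep '[[5,[0,0,-0.15],[0,0,0]],[5,[0,0,-0.15],[0,0,0]],[5,[0,0,0],[0,0,0]]]'
python3 -c "
from rig import r;s=r.sense();print(s['moment'])"
```

```text
time: 16.4
tcp_pos: [0.5401, 0.0701, 0.22]
tool_rot: [0.268, -3.13, -0.0]
ft_force: [-2.0, 2.9, -4.9]
grip_width: 0.0588
[ 0.67088142  0.36697407 -0.03366942]
time: 16.7
tcp_pos: [0.5401, 0.0701, 0.2171]
tool_rot: [0.269, -3.13, -0.0]
ft_force: [-1.8, 3.6, -5.2]
grip_width: 0.0587
[ 1.00152005  0.52780637 -0.07128979]
```

```bash
python3 -m creep '[[5,[-0.02,0.04,-0.15],[0,0,0]],[5,[0,0,-0.15],[0,0,0]],[5,[0,0,-0.15],[0,0,0]],[5,[0,0,0],[0,0,0]]]'
python3 -m creep '[[5,[-0.01,0.02,-0.2],[0,0,0]],[5,[0,0,-0.2],[0,0,0]],[5,[0,0,-0.2],[0,0,0]],[5,[0,0,0],[0,0,0]]]'
python3 -c "
from rig import r;s=r.sense();print(s['moment'])"
```

```text
time: 17.1
tcp_pos: [0.54, 0.0703, 0.2125]
tool_rot: [0.268, -3.13, 0.0]
ft_force: [-2.1, 2.7, -6.1]
grip_width: 0.0588
time: 17.5
tcp_pos: [0.5398, 0.0704, 0.2063]
tool_rot: [0.268, -3.13, 0.0]
ft_force: [-1.2, 1.8, -7.9]
grip_width: 0.059
[ 0.32940899  0.25048876 -0.02453751]
```

```bash
python3 -m creep '[[5,[-0.01,0.02,-0.2],[0,0,0]],[5,[0,0,-0.2],[0,0,0]],[5,[0,0,-0.2],[0,0,0]],[5,[0,0,0],[0,0,0]]]'
python3 -m creep '[[5,[0,0,-0.2],[0,0,0]],[5,[0,0,-0.2],[0,0,0]],[5,[0,0,-0.1],[0,0,0]],[5,[0,0,0],[0,0,0]]]'
python3 -m creep '[[5,[0,0,-0.1],[0,0,0]],[5,[0,0,-0.1],[0,0,0]],[5,[0,0,0],[0,0,0]]]'
python3 -c "
from rig import r;s=r.sense();print(s['moment'])"
```

```text
time: 17.9
tcp_pos: [0.5397, 0.0706, 0.2004]
tool_rot: [0.268, -3.13, 0.0]
ft_force: [-0.3, -0.6, -8.4]
grip_width: 0.0586
time: 18.3
tcp_pos: [0.5398, 0.0706, 0.1956]
tool_rot: [0.268, -3.13, 0.0]
ft_force: [-2.2, -1.2, -5.9]
grip_width: 0.0592
time: 18.6
tcp_pos: [0.5398, 0.0707, 0.1939]
tool_rot: [-0.269, 3.13, -0.0]
ft_force: [-2.1, -1.9, -2.3]
grip_width: 0.059
[-0.33741052  0.63605363 -0.12323689]
```

```bash
python3 -m creep '[[5,[0,0,-0.1],[0,0,0]],[5,[0,0,-0.1],[0,0,0]],[5,[0,0,0],[0,0,0]]]'
python3 -m creep '[[5,[0,0,-0.1],[0,0,0]],[5,[0,0,-0.1],[0,0,0]],[5,[0,0,0],[0,0,0]]]'
python3 -m creep '[[5,[0,0,-0.1],[0,0,0]],[5,[0,0,0],[0,0,0]]]'
```

```text
time: 18.9
tcp_pos: [0.5398, 0.0707, 0.1919]
tool_rot: [-0.269, 3.13, -0.0]
ft_force: [-4.2, -2.1, 1.1]
grip_width: 0.0588
time: 19.2
tcp_pos: [0.5399, 0.0707, 0.1902]
tool_rot: [-0.268, 3.13, -0.0]
ft_force: [-6.5, -2.0, 4.8]
grip_width: 0.0587
time: 19.4
tcp_pos: [0.5399, 0.0707, 0.1895]
tool_rot: [-0.269, 3.129, -0.0]
ft_force: [-6.1, -1.5, 7.8]
grip_width: 0.0588
```

```bash
python3 -m creep '[[5,[-0.03,0,-0.1],[0,0,0]],[5,[0,0,0],[0,0,0]]]'
python3 -m creep '[[5,[-0.02,0,-0.1],[0,0,0]],[5,[0,0,0],[0,0,0]]]'
python3 -m creep '[[5,[0,0,-0.1],[0,0,0]],[5,[0,0,0],[0,0,0]]]'
python3 -c "
from rig import r;s=r.sense();print(s['moment'],s['tcp_pos'])"
```

```text
time: 19.6
tcp_pos: [0.5398, 0.0707, 0.1888]
tool_rot: [-0.268, 3.129, -0.0]
ft_force: [-5.5, -1.2, 7.9]
grip_width: 0.0589
time: 19.8
tcp_pos: [0.5398, 0.0707, 0.1881]
tool_rot: [-0.268, 3.128, -0.0]
ft_force: [-4.6, -2.8, 11.2]
grip_width: 0.0591
time: 20.0
tcp_pos: [0.5398, 0.0707, 0.1876]
tool_rot: [-0.268, 3.128, -0.0]
ft_force: [-7.6, -1.6, 15.7]
grip_width: 0.0589
[-0.51034944  1.40377389 -0.1437349 ] [0.53980077 0.07069995 0.18763205]
```

```bash
python3 -m creep '[[5,[-0.05,0,-0.1],[0,0,0]],[5,[0,0,0],[0,0,0]]]'
python3 -m creep '[[5,[0,0,-0.1],[0,0,0]],[5,[0,0,0],[0,0,0]]]'
python3 -c "
from rig import r;s=r.sense();print(s['moment'],s['tcp_pos'])"
```

```text
time: 20.2
tcp_pos: [0.5398, 0.0707, 0.1876]
tool_rot: [-0.268, 3.126, -0.0]
ft_force: [-6.2, -2.8, 20.6]
grip_width: 0.0588
time: 20.4
tcp_pos: [0.5399, 0.0707, 0.1876]
tool_rot: [-0.268, 3.125, -0.0]
ft_force: [-10.2, -1.8, 29.9]
grip_width: 0.0586
[-0.66354406  2.0339954  -0.09591919] [0.53985286 0.07073935 0.18756791]
```

Hard stop at z 0.1876 (boss underside at 0.120), with force rising and no travel: it's home. Now unload, release and back off.

```bash
python3 -m creep '[[5,[0.05,0,0.1],[0,0,0]],[5,[0,0,0.1],[0,0,0]],[5,[0,0,0.1],[0,0,0]],[5,[0,0,0],[0,0,0]]]'
python3 -m creep '[[8.5,[0,0,0],[0,0,0]],[8.5,[0,0,0],[0,0,0]],[8.5,[0,0,0],[0,0,0]],[8.5,[0,0,0],[0,0,0]]]'
python3 -m creep '[[8.5,[0,0,1],[0,0,0]],[8.5,[0,0,2],[0,0,0]],[8.5,[0,0,3],[0,0,0]],[8.5,[0,0,4],[0,0,0]],[8.5,[-2,0,4],[0,0,0]],[8.5,[-3,0,2],[0,0,0]],[8.5,[-3,0,0],[0,0,0]],[8.5,[0,0,0],[0,0,0]]]'
python3 - <<'E'
from h import *
s,a=snap('side','s9.png'); _,t=snap('top','t9.png'); print(s['tcp_pos'],s['ft_force'])
cv2.imwrite('pics/c9.png',np.hstack([cv2.resize(a[130:250,240:440,::-1],(500,300)),cv2.resize(t[170:260,140:440,::-1],(300,300)) ]) if 0 else np.vstack([cv2.resize(a[130:250,230:440,::-1],(525,300)),cv2.resize(t[170:260,140:435,::-1],(525,160))]))
E
```

```text
time: 20.8
tcp_pos: [0.5397, 0.0707, 0.1877]
tool_rot: [-0.268, 3.128, -0.0]
ft_force: [-3.5, -1.9, 8.7]
grip_width: 0.0587
time: 21.2
tcp_pos: [0.5394, 0.0708, 0.1867]
tool_rot: [-0.269, 3.13, 0.0]
ft_force: [0.1, 0.6, -0.1]
grip_width: 0.085
time: 22.0
tcp_pos: [0.4573, 0.0708, 0.3494]
tool_rot: [-0.269, 3.126, 0.0]
ft_force: [0.1, -0.2, 0.4]
grip_width: 0.0854
[0.45729214 0.07079443 0.34942788] [ 0.12569113 -0.21904175  0.38359943]
```

View pics/c9.png

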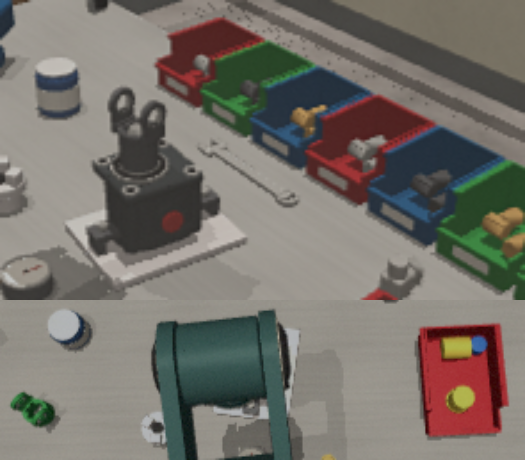

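The yoke sits upright on the shoulder, the cap stands in the front of the bin, and the bystanders in view look unmoved. Handing in.

```bash
python3 -c "
from rig import r;print(r.job_done())"
```

```text
the job is handed in; nothing more can be done
None
```

The cap is in the red bin and the yoke is home on the shaft. I handed the job in at about 22 s of the 72 s allowed; no verdict came back.

- **Cap:** I pulled it straight up off the shaft and released it standing in the clear front part of the bin. The wrist, side and top pictures agree on where it is.
- **Yoke:** I set it on the key ends with about 13 N and turned it about 35–40° until the splines meshed. I then lowered it in steps of 2 mm or less and pushed it home.
- **Seating:** The boss underside stopped at 0.120 m, which is the shoulder height. The force then rose to 30 N on the sensor (about 36 N of push) with no further travel, and the reading after I opened the gripper was about zero.
- **Final picture:** The side view shows the yoke upright on the shoulder. The parts visible in the side and top crops looked unmoved, but the arm hid part of the top view and I did not measure each bystander.

**Disagreement:** the cameras differed by about 4–5 mm on the shaft's position. I corrected by 3.5 mm from the close-up view, and the bore then went over the shaft tip with no measurable contact.

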